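Latch the split casting mould

ROBOT

A 7-joint arm with a two-finger parallel gripper is mounted at the origin on the work surface. World frame = base frame: x ahead of the robot, y to its left, z up, the work surface at z = 0. Lengths are in m, angles in rad, forces in N, time in s.
With the tool pointing down it reaches from about 0.425 to 0.925 m from the base axis. Payload 6.8 kg.
Tool frame: the origin (TCP) lies on the centre line of the jaws, within the pads' length; the fingertips stand bot.tip_reach ahead of it and the grasp point (between the pads) lies 3 mm ahead of it (bot.tip_reach is the distance from the TCP to the fingertips, in m); z points along the fingers, y is the line along which they close (so a half turn about z gives the same grasp; the last joint's range is limited). The gripper opens to 85 mm and grips with 20 to 120 N. Pads are 22 mm wide; open, the fingers measure 114 mm over their backs; the gripper's body (76 mm by 85 mm) begins 54 mm behind the grasp point. The pads swing forward as they close: fully open they stand 13 mm farther back than shut.
Start: joints at [-1.356, 0.477, 0.022, 1.555, -0.011, 1.109, -0.083], TCP at [0.214, 0.64, 0.253] pointing down, gripper open.
Joint ranges: [-2.96, 2.96], [-0.34, 2.1], [-1.41, 1.46], [0.24, 2.44], [-1.37, 4.51], [0.17, 1.92], [-2.96, 2.96]. Speed limits (rad/s): [2.39, 2.39, 3.14, 3.14, 3.14, 3.14, 3.14].

INTERFACE

Orientations are given as a unit quaternion [w, x, y, z].
In Python, from station import bot gives the robot as it stands.
- The arm moves only by the tool jog_arm, never from a script. Its argument "deltas" is a list of rows, each a list of 7 numbers: the shift along the world's x, y, z in m, then the turn, a rotation vector about the world's x, y, z in rad, then the opening, from 0 (shut) to 1 (fully open). In form: [[x, y, z, rx, ry, rz, grip], ...]. A call has 1 to 10 rows; each row shifts and turns the commanded pose from where the row before left it; what a row does not reach is not made up. A row lasts 1/10 s, in which the tool goes at most 50 mm and 8.59 degrees, less where a joint would pass 70% of its speed; a pose out of reach is approached as far as the arm can. A call with a gripper value outside its range is refused whole. The fingers move at their own pace and stop on an object; "newtons" is the grip in N (left out, the last holds). Time passes only in rows, so rows that do not move let the fingers close. It gives the time, the measured TCP pose, the force, the opening and the grip force at its end, in the units of the state.
- bot.get_obs(): the state, without advancing time (a new reading comes with each control period).
- bot.read_camera(name): name is "scene" or "top" or "wrist"; returns a dict with "img" (384x512x3 uint8, red, green, blue), "K" (3x3 intrinsics, pixels), "dist_coeffs" ([k1, k2, p1, p2, k3] as OpenCV has them; the pictures are not rectified), "eye" and "attitude" of the camera in the world. Camera axes: x right, y down, z forward; pixel columns grow to the right and rows downward; lengths in m; the calibration is good to about 2 mm. A picture is of the moment at which its call begins. There is no depth.
- bot.hand_in(): hands the job in; it is judged then, once.
The state is a dict: "t": time; "q": joint angles; "joint_vel": joint speeds; "joint_torque": joint torques, N m; "eef_pos": TCP position; "tool_rot": TCP orientation; "contact_force": force on the tool from outside, world axes, zero at the start; "torque": the same for the moment, N m; "gripper_width": opening from 0.0 (shut) to 1.0 (fully open); "grasp_force": force on a finger pad.
Only numpy, scipy, OpenCV 4.12 (cv2) and the standard library are available. Lean on these libraries where they do the work, as an engineer would, in place of code of your own. Each camera call takes 0.05 s, during which the arm holds its last target. There are 200 camera calls.

TASK

Close the casting mould whose draw latch has the red lever: tip its wire loop over onto the far side of its keeper hook, then push the red lever back over and down until it snaps flat and draws the two halves together. Let go, and leave the lever and loop of the yellow-levered mould as they are.

Things in the scene. Friction and masses are not known exactly. Their poses are not given: they have to be found in the camera images.
- red_mould: Split casting mould: two aluminium blocks end to end, fixed on the bench, 214 mm long (x), 110 wide (y), flat top 50 mm up; steel draw latch on top, lever grip red. Origin: on the bench below the lever's pivot pin, which lies along y at x 0, z 66 mm. x axis runs from lever to keeper, z up. Near half spans x -92 to +30 mm, far half +37 to +122
- red_lever (a joint): Red lever's angle, rad. At 0 the handle leans to the keeper, 57 deg above +x; it grows up through upright (0.58) and back to -x; at its stop, 2.15, it lies flat over the near half, middle line 16 mm above the mould's top. Starts at 0 to 0.35, stays where left. Takes 1 to 2 N at the tip; with the loop hooked up to about 8 N past 1.1, then snaps home by itself near the end
- red_loop (a joint): Angle of the wire loop on the red lever, rad, hinged freely on a pin 16 mm from the lever's pivot, 8 deg past the handle's direction. At 0 (start) it leans back on a stop, 48 deg past the handle's direction, over the near half; grows as it is tipped to +x. Pushed past upright it falls by its weight; with the lever as it starts, its bar lands on the far half 14 to 23 mm beyond the keeper
- red_half (a joint): How far the far half is drawn towards the near one, m: 0 at the start, 0.005 at its stop; springs push it back with 30 N at 0, 58 N at 0.0035; a well closed latch holds it at about 0.003
- red_lever_tip (a point): Middle of the free end of the red lever, a straight flat handle 72 mm long from its pivot; the red grip is its outer 50 mm, 24 mm wide (y), 10 mm thick
- red_loop_bar (a point): Middle of the cross bar, on its centre line, of the red mould's wire loop: a U 68 mm wide (y), 90 mm from hinge pin to bar, bar 8 mm thick. The loop straddles the lever and is long enough to pass over its end, which then stands up through it
- red_keeper (a point): Middle of the top edge of the keeper's far (+x) face; axes as the mould's. The keeper is an upright steel hook on the far half at x 73.5 mm, 30 mm wide (y), 14 mm high above the mould's top, with a 4 mm lip to +x; the loop's bar must lie beyond it, under the lip
- yellow_lever_tip (a point): The same point of the other mould, alike but with a yellow grip; it stays open
- yellow_loop_bar (a point): The same point of the yellow-levered mould's loop

How it is judged:
By the outcome, as a careful person would: the job done as asked, in the order asked, and still so for the second after the job is handed in, with the robot touching nothing.
It also fails if it takes over 38 s, if anything falls off the work surface, if the arm or the gripper's body presses on something with over 40 N, if the wrist force passes 120 N, or if a joint passes its speed limit or range.

## Working session

There is one attempt and no reset: what is moved stays moved. The work goes in short steps, Python scripts to look and compute and a tool call to move; the robot and the scene stay as the last step left them, time stands still between calls to the robot, and variables do not carry over. Pictures are saved under pics/ and viewed, at most 10 in all, crops included, and the job is handed in when it is done.

Besides the shell and the picture viewer there is one more tool, called after ">>>" by a JSON object that holds its "method" and its "body", one argument or row to a line. jog_arm: Moves the arm, as the interface text tells. Its arguments: {"type":"object","properties":{"deltas":{"type":"array"},"newtons":{"type":"number"}},"required":["deltas"]}

```bash
ls; mkdir -p pics; python3 - <<'E'
from station import bot
import cv2,numpy as np
ims=[]
for n in("scene","top"):
    c=bot.read_camera(n); np.savez(f"pics/{n}0.npz",**{k:np.array(v) for k,v in c.items()})
    cv2.imwrite(f"pics/{n}0.png",c["img"][:,:,::-1]); print(n,c["eye"],c["attitude"],c["K"],c["dist_coeffs"])
    ims.append(c["img"][:,:,::-1])
o=bot.get_obs();print(o, bot.tip_reach)
E
```

```text
pics
scene [ 1.21701271 -0.36800753  0.73730502] [-0.37730791  0.76722528  0.47093978 -0.21730124] [[476.32186817   0.         264.87161965]
 [  0.         476.32186817 190.11807702]
 [  0.           0.           1.        ]] [-0.0738604  0.         0.         0.         0.       ]
top [0.44821752 0.00981897 0.74126224] [ 0.06808093 -0.69983675  0.7074104  -0.07186123] [[381.61119037   0.         255.69788065]
 [  0.         381.61119037 194.57279627]
 [  0.           0.           1.        ]] [-0.09182454  0.          0.          0.          0.        ]
{'t': 0.1, 'q': array([-1.35610913,  0.47772892,  0.02233685,  1.55633661, -0.0115276 ,
        1.10926606, -0.08308388]), 'joint_vel': array([ 0.00024818, -0.00275581,  0.00191637, -0.00148074, -0.00094505,
        0.0004797 ,  0.00046854]), 'joint_torque': array([ 3.93156050e-03, -5.97762823e+01,  1.61318455e+00, -2.81956923e+01,
        1.28337799e-02,  5.02422190e-03, -1.18548405e-05]), 'eef_pos': array([0.21396075, 0.63968407, 0.25242181]), 'tool_rot': array([-8.50100423e-05,  1.60679406e-01,  9.87006322e-01, -8.01183537e-04]), 'contact_force': array([-0.18729224, -0.08617494, -0.14061532]), 'torque': array([-0.00299721, -0.04679698, -0.04763219]), 'grasp_force': 0.0, 'gripper_width': 1.0025150721258334} 0.022
```

View pics/scene0.png

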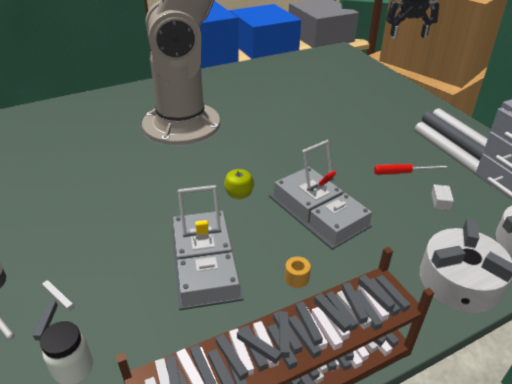

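View pics/top0.png

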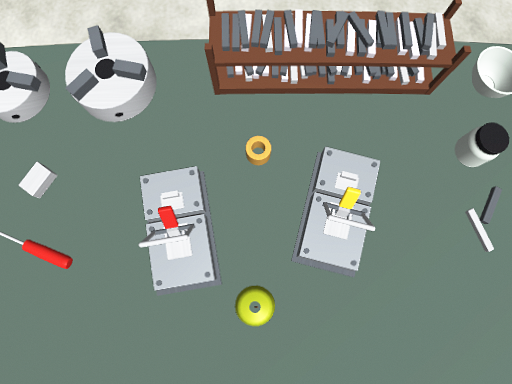

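The scene view shows the red mould at about (320,205) and the yellow at about (205,255). In the top view, the red mould spans about (140-215,167-290) and the red grip is at (168,217). Next I'll zoom in.

```bash
cat > h.py <<'E'
import cv2,numpy as np
from scipy.spatial.transform import Rotation as R
def load(f): return dict(np.load(f))
def Rc(c): 
    q=c["attitude"]; return R.from_quat([q[1],q[2],q[3],q[0]]).as_matrix()
def ray(c,uv):
    p=cv2.undistortPoints(np.array(uv,float).reshape(-1,1,2),c["K"],c["dist_coeffs"]).reshape(-1,2)
    return np.c_[p,np.ones(len(p))]@Rc(c).T
def onz(c,uv,z):
    d=ray(c,uv); return c["eye"]+d*((z-c["eye"][2])/d[:,2])[:,None]
def proj(c,P):
    M=Rc(c).T; return cv2.projectPoints(np.array(P,float).reshape(-1,1,3),cv2.Rodrigues(M)[0],-M@c["eye"],c["K"],c["dist_coeffs"])[0].reshape(-1,2)
def tri(c1,u1,c2,u2):
    A=np.zeros((3,3));b=np.zeros(3)
    for c,u in((c1,u1),(c2,u2)):
        d=ray(c,[u])[0];d/=np.linalg.norm(d);P=np.eye(3)-np.outer(d,d);A+=P;b+=P@c["eye"]
    return np.linalg.solve(A,b)
E
python3 - <<'E'
from h import *
t=load("pics/top0.npz");s=load("pics/scene0.npz")
a=cv2.resize(t["img"][155:300,125:230],None,fx=4,fy=4,interpolation=cv2.INTER_CUBIC)
b=cv2.resize(s["img"][135:245,265:375],None,fx=3.4,fy=3.4,interpolation=cv2.INTER_CUBIC)
o=np.zeros((600,800,3),np.uint8);o[:580,:420]=a;o[:374,424:424+374]=b
cv2.imwrite("pics/crop1.png",o[:,:,::-1])
E
```

```text
(no output)
```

View pics/crop1.png

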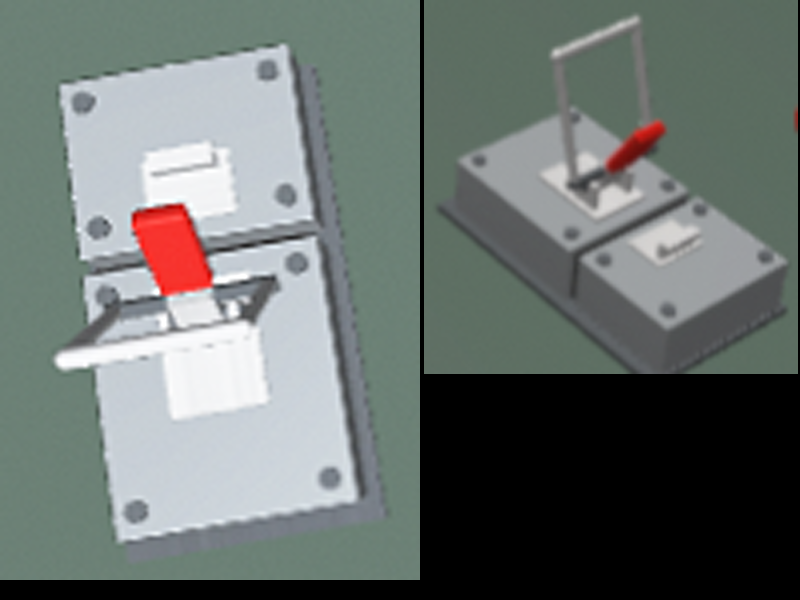

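The crop shows the block corners at crop pixels (60,86), (287,44), (357,496) and (118,542). The loop stands nearly upright with its bar ends at (65,360) and (250,328), and the red tip is near (160,212).

```bash
python3 - <<'E'
from h import *
t=load("pics/top0.npz");s=load("pics/scene0.npz")
T=lambda u,v:(125+(u+.5)/4-.5,155+(v+.5)/4-.5)
S=lambda u,v:(265+(u-424+.5)/3.4-.5,135+(v+.5)/3.4-.5)
W=onz(t,[T(60,86),T(287,44),T(357,496),T(118,542)],.05)
M=np.array([[.122,.055],[.122,-.055],[-.092,-.055],[-.092,.055]])
a=M-M.mean(0);b=W[:,:2]-W[:,:2].mean(0)
th=np.arctan2((a[:,0]*b[:,1]-a[:,1]*b[:,0]).sum(),(a*b).sum())
Rz=np.array([[np.cos(th),-np.sin(th)],[np.sin(th),np.cos(th)]])
o=W[:,:2].mean(0)-Rz@M.mean(0)
print("yaw",th,"o",o); print(W, (M@Rz.T+o-W[:,:2])*1e3)
f=lambda P:np.round(np.r_[Rz.T@(P[:2]-o),P[2]]*1e3,1)
for n,u,v in(("barL",T(64,360),S(559,54)),("barR",T(250,328),S(636,22)),("tip",T(160,212),S(654,130))):
    P=tri(t,u,s,v);print(n,P,f(P),proj(t,P)-u,proj(s,P)-v)
w=lambda x,y,z:np.r_[Rz@[x,y]+o,z]
Q=[w(.122,.055,.05),w(.122,-.055,.05),w(-.092,-.055,.05)]
print([(424+(p[0]-265)*3.4,(p[1]-135)*3.4) for p in proj(s,Q)])
hsv=cv2.cvtColor(s["img"],cv2.COLOR_RGB2HSV)
print("keeper",w(.0735,0,.064))
E
```

```text
yaw 0.16920296757500647 o [0.51505891 0.14963996]
[[0.62467989 0.22314229 0.05      ]
 [0.64371569 0.11623482 0.05      ]
 [0.43538883 0.08138848 0.05      ]
 [0.41559438 0.18789806 0.05      ]] [[ 1.37494972  1.25663463]
 [ 0.86279361 -0.26501666]
 [-1.75427664 -1.4555803 ]
 [-0.48346669  0.46396233]]
barL [0.47925984 0.15976976 0.15097785] [-33.6  16.  151. ] [[16.03680441  6.56210947]] [[11.31073979 -3.13438476]]
barR [0.51201339 0.13055991 0.19058747] [ -6.2 -18.3 190.6] [[-16.60468877  -9.61512212]] [[-13.07718182   1.56921389]]
tip [0.55196316 0.1565892  0.12852587] [ 37.5   0.6 128.5] [[-1.03592568 -0.53017834]] [[-0.85242235  0.18572578]]
[(np.float64(786.0027327349352), np.float64(259.9856676441378)), (np.float64(664.7224347736498), np.float64(328.16829348254316)), (np.float64(452.34759323591186), np.float64(157.76378929989207))]
keeper [0.58750928 0.16201712 0.064     ]
```

>>> {"method": "jog_arm", "body": {
  "deltas": [
    [0.02,-0.042,0,0,0,0.049,0],
    [0.02,-0.042,0,0,0,0.049,0],
    [0.02,-0.042,0,0,0,0.049,0],
    [0.02,-0.042,0,0,0,0.049,0],
    [0.02,-0.042,0,0,0,0.049,0],
    [0.02,-0.042,0,0,0,0.049,0],
    [0.02,-0.042,0,0,0,0.049,0],
    [0.02,-0.042,0,0,0,0.049,0],
    [0.02,-0.042,0,0,0,0.049,0],
    [0.02,-0.042,0,0,0,0.049,0]
  ],
  "newtons": 60
}}

```text
t: 1.1
eef_pos: [0.4144, 0.2182, 0.2532]
tool_rot: [-0.0, -0.085, 0.996, 0.0]
contact_force: [0.5, -0.1, -0.5]
gripper_width: 0.002
grasp_force: 0.0
```

>>> {"method": "jog_arm", "body": {
  "deltas": [
    [0.014,-0.026,0,0,0,0,0],
    [0.014,-0.026,0,0,0,0,0],
    [0.0136,-0.0267,0,0,0,0,0],
    [0,0,-0.027,0,0,0,0],
    [0,0,-0.027,0,0,0,0],
    [0,0,-0.027,0,0,0,0],
    [0,0,0,0,0,0,0]
  ]
}}

```text
t: 1.8
eef_pos: [0.4533, 0.1404, 0.1694]
tool_rot: [-0.003, -0.083, 0.997, -0.001]
contact_force: [-0.6, 0.0, 0.4]
gripper_width: -0.001
grasp_force: 0.0
```

```bash
cat > look.py <<'E'
import sys
from station import bot
from h import *
n=sys.argv[1]
o=np.zeros((384,780,3),np.uint8)
t=bot.read_camera("top");s=bot.read_camera("scene")
a=cv2.resize(t["img"][150:300,110:245],None,fx=2.56,fy=2.56,interpolation=cv2.INTER_CUBIC)
b=cv2.resize(s["img"][95:245,255:405],None,fx=2.56,fy=2.56,interpolation=cv2.INTER_CUBIC)
o[:,:a.shape[1]]=a;o[:,390:390+b.shape[1]]=b
for k,c in(("t",t),("s",s)): np.savez(f"pics/{k}{n}.npz",**{k:np.array(v) for k,v in c.items()})
cv2.imwrite(f"pics/look{n}.png",o[:,:,::-1]); print(bot.get_obs()["eef_pos"])
E
python3 look.py 1
```

```text
[0.45557306 0.14132103 0.17243613]
```

View pics/look1.png

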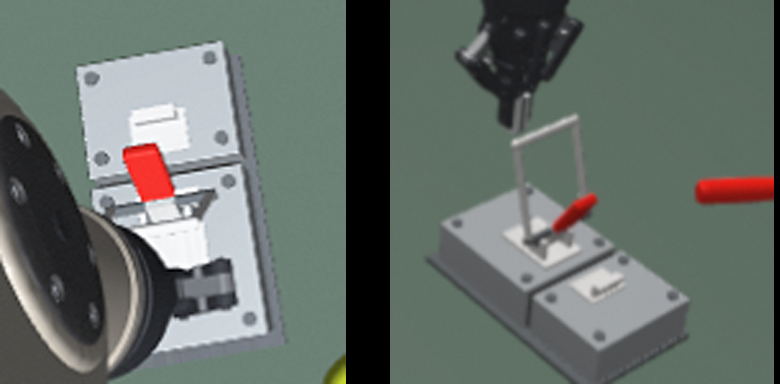

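The finger is behind the bar and centred on it: finger at (515,115) in the right panel, bar at (546,127). Pushing towards mould +x.

>>> {"method": "jog_arm", "body": {
  "deltas": [
    [0.00986,0.00168,0,0,0,0,0],
    [0.00986,0.00168,0,0,0,0,0],
    [0.00986,0.00168,0,0,0,0,0],
    [0.00986,0.00168,0,0,0,0,0],
    [0.00986,0.00168,0,0,0,0,0],
    [0.00986,0.00168,0,0,0,0,0],
    [0.00986,0.00168,0,0,0,0,0],
    [0,0,0,0,0,0,0],
    [0,0,0,0,0,0,0],
    [0,0,0,0,0,0,0]
  ]
}}

```text
t: 2.9
eef_pos: [0.5243, 0.1531, 0.1721]
tool_rot: [-0.0, -0.083, 0.997, -0.0]
contact_force: [0.4, -0.5, 0.0]
gripper_width: -0.003
grasp_force: 0.0
```

```bash
python3 look.py 2
```

```text
[0.52429933 0.15312365 0.17229268]
```

View pics/look2.png

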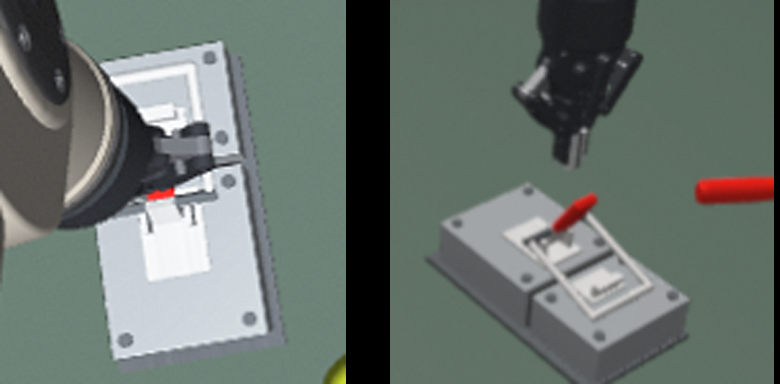

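The loop now lies over the keeper, with its bar at (615,300) beyond the hook. Next I'll move over the lever, come down on its keeper side and push back.

>>> {"method": "jog_arm", "body": {
  "deltas": [
    [0.0279,0.0037,0,0,0,0,0],
    [0.0279,0.0037,0,0,0,0,0],
    [0,0,0,0,0,0,0],
    [0,0,-0.02,0,0,0,0],
    [0,0,-0.02,0,0,0,0],
    [-0.0099,-0.0017,0,0,0,0,0],
    [-0.0099,-0.0017,0,0,0,0,0],
    [-0.0099,-0.0017,0,0,0,0,0],
    [-0.0099,-0.0017,0,0,0,0,0],
    [0,0,0,0,0,0,0]
  ]
}}

```text
t: 4.0
eef_pos: [0.5391, 0.1536, 0.133]
tool_rot: [-0.001, -0.084, 0.996, 0.0]
contact_force: [0.5, -0.4, -0.5]
gripper_width: -0.0
grasp_force: 0.0
```

>>> {"method": "jog_arm", "body": {
  "deltas": [
    [-0.0079,-0.0013,0.003,0,0,0,0],
    [-0.0079,-0.0013,0.002,0,0,0,0],
    [-0.0069,-0.0012,0,0,0,0,0],
    [-0.0069,-0.0012,-0.001,0,0,0,0],
    [-0.0069,-0.0012,-0.002,0,0,0,0],
    [-0.0059,-0.001,-0.004,0,0,0,0],
    [-0.0059,-0.001,-0.005,0,0,0,0],
    [0,0,0,0,0,0,0]
  ]
}}

```text
t: 4.8
eef_pos: [0.493, 0.1458, 0.1257]
tool_rot: [0.001, -0.084, 0.997, 0.0]
contact_force: [2.6, 1.3, 2.2]
gripper_width: -0.005
grasp_force: 1.8
```

```bash
python3 look.py 3
```

```text
[0.49299426 0.14583421 0.12567441]
```

View pics/look3.png

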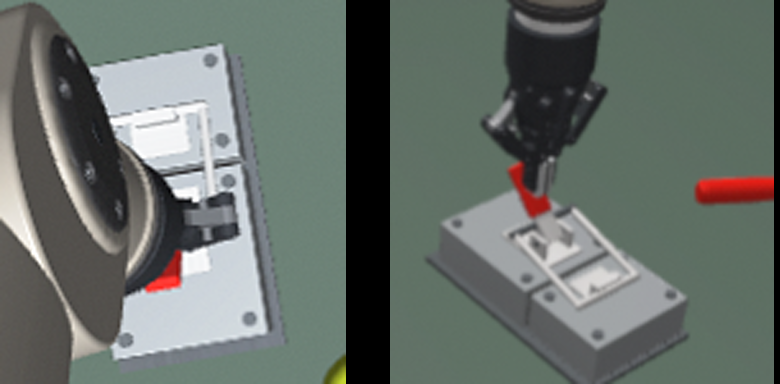

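The lever is past upright and the loop's bar sits beyond the keeper at (608,288). Following the arc down.

>>> {"method": "jog_arm", "body": {
  "deltas": [
    [-0.0031,-0.0005,-0.0019,0,0,0,0],
    [-0.0031,-0.0005,-0.0019,0,0,0,0],
    [-0.0026,-0.0004,-0.0037,0,0,0,0],
    [-0.0026,-0.0004,-0.0037,0,0,0,0],
    [-0.0019,-0.0003,-0.0041,0,0,0,0],
    [-0.0019,-0.0003,-0.0041,0,0,0,0],
    [-0.0019,-0.0003,-0.0061,0,0,0,0],
    [0,0,0,0,0,0,0]
  ]
}}

```text
t: 5.7
eef_pos: [0.4732, 0.1422, 0.0982]
tool_rot: [-0.002, -0.084, 0.996, -0.001]
contact_force: [-0.1, -1.0, 0.1]
gripper_width: 0.002
grasp_force: 0.0
```

>>> {"method": "jog_arm", "body": {
  "deltas": [
    [-0.001,0,-0.004,0,0,0,0],
    [0,0,-0.003,0,0,0,0],
    [0,0,-0.001,0,0,0,0],
    [0,0,0,0,0,0,0]
  ]
}}

```text
t: 6.1
eef_pos: [0.474, 0.1428, 0.0928]
tool_rot: [-0.001, -0.083, 0.997, 0.0]
contact_force: [-6.0, -1.7, 16.5]
gripper_width: 0.002
grasp_force: 8.6
```

Pressed against the stop at z 0.071, as expected. Lifting away and looking.

>>> {"method": "jog_arm", "body": {
  "deltas": [
    [0,0,0.02,0,0,0,0],
    [0,0,0.03,0,0,0,0],
    [0,0,0.04,0,0,0,0],
    [0,0,0.04,0,0,0,0],
    [-0.01,0.04,0.02,0,0,0,0],
    [-0.01,0.045,0,0,0,0,0],
    [-0.01,0.045,0,0,0,0,0],
    [-0.01,0.045,0,0,0,0,0],
    [-0.01,0.045,0,0,0,0,0],
    [0,0,0,0,0,0,0]
  ]
}}

```text
t: 7.1
eef_pos: [0.4211, 0.3702, 0.2415]
tool_rot: [-0.001, -0.088, 0.996, 0.002]
contact_force: [0.2, 0.1, 0.7]
gripper_width: 0.001
grasp_force: 0.0
```

```bash
python3 look.py 4
```

```text
[0.42378911 0.36372652 0.24126345]
```

View pics/look4.png

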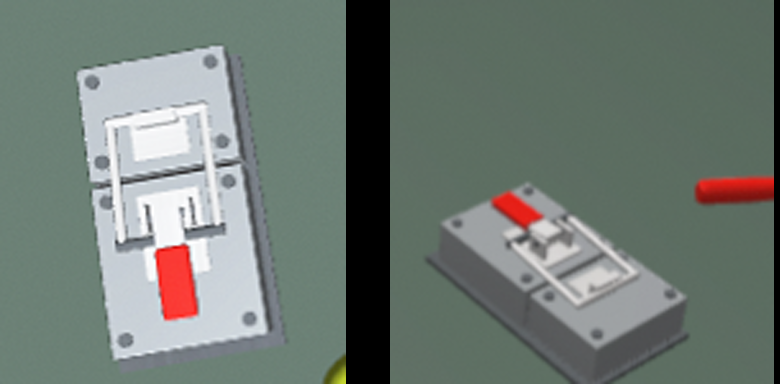

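The lever is flat (grip at (177,282)), the bar is hooked behind the keeper (at (155,114)), and the gap is narrower, with the far edge moved about 3 mm. The yellow mould wasn't approached.

```bash
python3 -c "
from station import bot
print(bot.hand_in())"
```

```text
the job is handed in; nothing more can be done
None
```

The red mould is closed: its loop is hooked behind the keeper, the lever has snapped flat and the far half is drawn in by about 3 mm. The arm is clear, I never went near the yellow mould, and the job is handed in (about 7 s of the 38 s used).

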